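Empty the sealer's catch tray and present the tube sleeve to the contactless reader

ROBOT

A 7-joint arm with a two-finger parallel gripper is mounted at the origin on a cart in front of the work surface, level with it; the furniture and walls round the work are solid. World frame = base frame: x ahead of the robot, y to its left, z up, the work surface at z = 0. Lengths are in mm, angles in rad, forces in N, time in s.
With the tool pointing down it reaches from about 400 to 875 mm from the base axis. Payload 4.4 kg.
Tool frame: the origin (TCP) lies at the very end of the fingers, on their centre line; the grasp point (between the pads) lies 19 mm behind it; z points along the fingers, y is the line along which they close (so a half turn about z gives the same grasp; the last joint's range is limited). The gripper opens to 85 mm and grips with 20 to 120 N. Pads are 22 mm wide; open, the fingers measure 114 mm over their backs; the gripper's body (76 mm by 85 mm) begins 54 mm behind the grasp point. The pads swing forward as they close: fully open they stand 13 mm farther back than shut.
Start: joints at [-1.201, 0.628, 0.038, 1.517, -0.027, 0.996, -0.02], TCP at [274.367, 589.271, 231.313] pointing down, gripper open.
Joint ranges: [-3.06, 3.06], [-0.37, 2.12], [-1.25, 1.32], [0.18, 2.47], [-1.1, 4.24], [0.23, 1.98], [-2.94, 2.94]. Speed limits (rad/s): [2.57, 2.57, 3.14, 3.14, 3.14, 3.14, 3.14].

INTERFACE

Orientations are given as [roll, pitch, yaw] about the fixed x, y, z axes, in that order (R = Rz(yaw) Ry(pitch) Rx(roll)).
In Python, from cell import read_state, get_image, camera_info, finish_job gives the robot as it stands.
- The arm moves only by the tool play_rows, never from a script. Its argument "deltas" is one flat list of numbers, 7 for each row, row after row: the shift along the tool's x, y, z in mm, then the turn, a rotation vector about the tool's x, y, z in rad, then the opening, from 0 (shut) to 1 (fully open). In form: [dx, dy, dz, ax, ay, az, grip, dx, dy, dz, ax, ay, az, grip, ...]. A call has 1 to 10 rows; each row is the pose to reach, as a shift and turn from the pose commanded when the call began, along the tool's axes at that moment; what a row does not reach only later rows make up. A row lasts 1/8 s, in which the tool goes at most 62.5 mm and 10.7 degrees, less where a joint would pass 70% of its speed; a pose out of reach is approached as far as the arm can. A call with a gripper value outside its range is refused whole. The fingers move at their own pace and stop on an object; the grip force is fixed at half the most. Time passes only in rows, so rows that repeat a pose let the fingers close. It gives the time, the measured TCP pose, the force, the opening and the grip force at its end, in the units of the state.
- read_state(): the state, without advancing time (a new reading comes with each control period).
- get_image(name): name is "scene" or "top" or "wrist"; returns the picture (384x512x3 uint8, red, green, blue); there is no depth.
- camera_info(name): a dict with "fx", "fy", "cx", "cy" (pixels), "T" (4x4, takes a point from camera to world coordinates). Camera axes: x right, y down, z forward; pixel columns grow to the right and rows downward; lengths in mm; the calibration is good to about 2 mm. A picture is of the moment at which its call begins: read the wrist's pose just before it. camera_info takes no time and is no camera call; for the wrist camera it gives the pose at the moment of the call.
- finish_job(): hands the job in; it is judged then, once.
The state is a dict: "clock": time; "qpos": joint angles; "qd": joint speeds; "tau": joint torques, N m; "eef_pos": TCP position; "tool_rot": TCP orientation; "force": force on the tool from outside, world axes, zero at the start; "torque": the same for the moment, N m; "width": finger opening in mm; "gripper_force": force on a finger pad.
Only numpy, scipy, OpenCV 4.12 (cv2) and the standard library are available. Lean on these libraries where they do the work, as an engineer would, in place of code of your own. Each camera call takes 0.05 s, during which the arm holds its last target. There are 200 camera calls.

TASK

Empty the catch tray of the pink pouch sealer: first put the small vial into the white basket and let go of it, then lift the long sleeve of blue tubes over the row of upright cartons and tubs to the flat black card reader. Finish still holding the sleeve in the gripper, still and level, about 2 cm above the reader's top, centred on it and lengthwise along the reader's long side, without ever touching the reader. Do not shift or tip the cartons, the tubs or the basket.

Things in the scene. Friction and masses are not known exactly. Their poses are not given: they have to be found in the camera images.
- catch_tray: fixed shallow grey tray in front of the pink pouch sealer, 180 (x) x 270 (y) mm outside, walls 4 mm thick, rims 21 mm high, inner floor 4 mm above the worktop. Origin: centre of its underside; its +x points to the sealer, whose front face lies about 118 mm from the origin (sealer 62 mm high); a small chute up to about 42 mm high joins the two. The sleeve lies in the near (-x) half, the vial stands in the far (+x) half.
- tube_pack: the clear sleeve of blue sample tubes: a rigid straight pack 42 (x) x 204 (y) x 25 (z) mm, 40 to 80 g, lying flat in the catch tray; origin: centre of its underside, y is its long axis, z up. Grasp across its 42 mm width at its middle. Both ends are equal: either way round is right over the reader.
- vial: small round plastic vial with a white cap, 26 mm in diameter, 50 mm high, about 20 g, standing upright in the catch tray; origin: centre of its underside, z up. Keep hand and wrist clear of the wall shelf, which hangs about 0.5 m above the back of the worktop from about x = 0.62 m on.
- basket: loose white perforated basket (190 g), open at the top, 184 (x) x 138 (y) mm over the rim, 76 mm high; inside 160 x 115 mm, inner floor 3 mm above its underside. Origin: centre of its underside, x along its long side, z up. It and the reader stand on the far (-y) side of the row of cartons and tubs, either of them next to the row.
- reader: flat black contactless card reader, fixed to the worktop, 60 (x) x 90 (y) x 13 (z) mm; origin: centre of its underside; y is its long axis, z up. It lies with the long axis roughly pointing away from the robot. The dark blue analyser, 342 mm high, stands behind reader and basket, its front at x = 0.567 m: turn the sleeve to the reader's direction before coming near it.
- reader_top (a point): centre of the reader's top face, 12 mm above the worktop; axes as reader. The sleeve's underside must hover about 20 mm above this point.
- carton_a: upright strip carton, 46 x 46 x 130 mm, 150 g. Loose; bystander. Origin: centre of its underside, z axis up. It stands in the row across the worktop between catch tray and reader.
- carton_b: upright strip carton, 46 x 46 x 130 mm, 150 g. Loose; bystander. Origin: centre of its underside, z axis up. It stands in the row across the worktop between catch tray and reader.
- tub_white: upright white tub with white screw cap, 42 mm in diameter, 125 mm high, 150 g. Loose; bystander. Origin: centre of its underside, z axis up. It stands in the row across the worktop between catch tray and reader.
- tub_black: upright black tub with black screw cap, 43 mm in diameter, 122 mm high, 150 g. Loose; bystander. Origin: centre of its underside, z axis up. It stands in the row across the worktop between catch tray and reader.
Mind the look-alikes: they are no part of the job. Several things look just like the reader: the one meant starts nearest to the robot's base.

How it is judged (in metres and radians):
On the way, in this order (a step that is already met when the one before it is completed fails the run):
1. the vial lies or stands inside the basket, let go and at rest (x of vial in the frame of basket between -0.082 and 0.082 m and y of vial in the frame of basket between -0.058 and 0.058 m and z of vial in the frame of basket between -0.01 and 0.06 m and contact force between vial and the fingers below 0.05 N and linear speed of vial below 0.05 m/s), for 0.2 s.
2. the sleeve, in the gripper, passes over the row of cartons and tubs (height (world z) of tube_pack above 0.125 m and world y of tube_pack between -0.08 and 0.09 m and contact force between tube_pack and the fingers above 0.5 N), for 0.02 s.
At the end, for the whole second after the job is handed in: Vial released in the basket; sleeve gripped, still, underside 8-35 mm above the reader, centres within 15 mm, long axes within 0.15 rad, level within 0.12 rad, touching neither reader nor basket; cartons and tubs upright (0.15 rad) and within 30 mm, basket within 40 mm, of their starts (all of step 1 and horizontal distance between tube_pack and reader_top below 0.015 m and angle between the y axis of tube_pack and the y axis of reader, either way round below 0.15 rad and angle between tube_pack's own z axis and vertical below 0.12 rad and z of tube_pack in the frame of reader_top between 0.008 and 0.035 m and contact force between tube_pack and the fingers above 0.5 N and contact force between tube_pack and reader below 0.05 N and contact force between tube_pack and basket below 0.05 N and linear speed of tube_pack below 0.03 m/s and angle between each of carton_a, tub_white, carton_b, tub_black's own z axis and vertical below 0.15 rad and distance of each of carton_a, tub_white, carton_b, tub_black from where it was at the start of the episode below 0.03 m and distance of basket from where it was at the start of the episode below 0.04 m); the arm keeps its last pose, push and grip.
It fails at once if the reader is touched by the sleeve, the vial or the robot (contact force between reader and tube_pack above 0.3 N or contact force between reader and vial above 0.3 N or contact force between reader and the fingers above 0.3 N or contact force between reader and the arm above 0.3 N).
It fails at once if a carton or tub of the row is shifted by more than 30 mm or tipped (distance of any of carton_a, tub_white, carton_b, tub_black from where it was at the start of the episode above 0.03 m or angle between any of carton_a, tub_white, carton_b, tub_black's own z axis and vertical above 0.3 rad).
It fails at once if the basket is shifted by more than 40 mm or tipped (distance of basket from where it was at the start of the episode above 0.04 m or angle between basket's own z axis and vertical above 0.3 rad).
It also fails if it takes over 64 s, if anything falls off the work surface, if the arm or the gripper's body presses on something with over 40 N, if the wrist force passes 120 N, or if a joint passes its speed limit or range.

## Working session

There is one attempt and no reset: what is moved stays moved. The work goes in short steps, Python scripts to look and compute and a tool call to move; the robot and the scene stay as the last step left them, time stands still between calls to the robot, and variables do not carry over. Pictures are saved under pics/ and viewed, at most 10 in all, crops included, and the job is handed in when it is done.

Besides the shell and the picture viewer there is one more tool, called after ">>>" in YAML: its name, and indented under it one key for each argument. play_rows: Moves the arm, as the interface text tells. Its arguments: {"type":"object","properties":{"deltas":{"type":"array"}},"required":["deltas"]}

```bash
mkdir -p pics; ls; python3 - <<'E'
from cell import *
import cv2,numpy as np
s=read_state(); print({k:np.round(v,3).tolist() for k,v in s.items()})
for n in("scene","top","wrist"):
    c=camera_info(n); print(n,c["fx"],c["cx"],c["cy"],np.round(c["T"],3).tolist())
    cv2.imwrite(f"pics/{n}0.png",get_image(n)[:,:,::-1])
E
```

```text
pics
{'clock': 0.0, 'qpos': [-1.201, 0.629, 0.038, 1.518, -0.027, 0.996, -0.02], 'qd': [-0.0, 0.0, 0.0, -0.001, 0.001, 0.0, 0.002], 'tau': [-0.001, -56.339, 1.226, -19.344, 0.011, 0.01, -0.0], 'eef_pos': [274.027, 588.721, 230.395], 'tool_rot': [-3.14, -0.0, 2.706], 'force': [0.324, 0.011, -0.888], 'torque': [-0.017, -0.008, 0.02], 'gripper_force': 0.0, 'width': 85.631}
scene 445.7324986407322 260.7924218893891 194.28598389222617 [[0.44, -0.524, 0.729, -674.753], [-0.898, -0.272, 0.346, -604.304], [0.017, -0.807, -0.59, 988.334], [0.0, 0.0, 0.0, 1.0]]
top 391.87269068200334 254.5857636694009 193.38732655653862 [[-0.004, -0.995, 0.096, 365.017], [-1.0, 0.003, -0.013, -65.165], [0.013, -0.096, -0.995, 1245.781], [0.0, 0.0, 0.0, 1.0]]
wrist 311.541634203023 254.7548866023602 192.45410316606583 [[0.422, 0.873, 0.245, 212.43], [0.907, -0.406, -0.116, 618.066], [-0.002, 0.271, -0.963, 372.634], [0.0, 0.0, 0.0, 1.0]]
```

View pics/scene0.png

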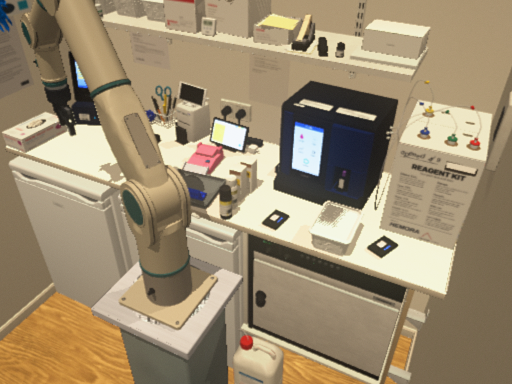

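View pics/top0.png

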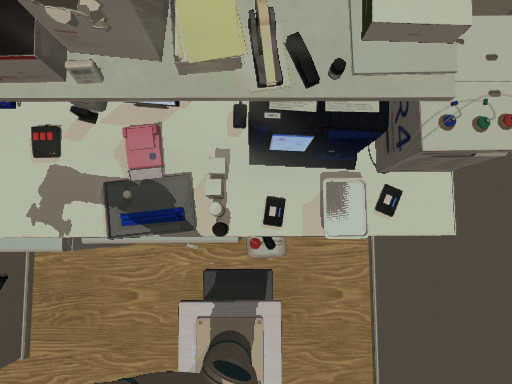

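The scene view shows the tray with the blue sleeve (scene 190,185; top 150,205). In the top view the vial is near (125,195), and the row of cartons and tubs is at (217,165), (214,187), (215,209) and (220,229).

The basket is at (345,207). Two things could be the reader, at top (274,211) and (389,200), plus a dark object at (240,115). I pick (274,211), the one nearest the base, and check it in a crop.

```bash
cat > h.py <<'E'
from cell import *
import cv2,numpy as np
from scipy.spatial.transform import Rotation as R
def ray(n,uv,z,c=None):
    c=c or camera_info(n); T=np.array(c["T"]); uv=np.atleast_2d(uv).astype(float)
    d=np.c_[(uv[:,0]-c["cx"])/c["fx"],(uv[:,1]-c["cy"])/c["fy"],np.ones(len(uv))]@T[:3,:3].T
    o=T[:3,3]; return o+d*((z-o[2])/d[:,2])[:,None]
def proj(n,p,c=None):
    c=c or camera_info(n); T=np.array(c["T"]); q=(np.atleast_2d(p)-T[:3,3])@T[:3,:3]
    return np.c_[q[:,0]/q[:,2]*c["fx"]+c["cx"],q[:,1]/q[:,2]*c["fy"]+c["cy"]]
def tool_delta(pos,rpy):
    "shift (mm) and rotvec from the measured pose, in tool axes"
    s=read_state(); R0=R.from_euler("xyz",s["tool_rot"]); R1=R.from_euler("xyz",rpy)
    return np.round(R0.inv().apply(np.array(pos)-s["eef_pos"]),1),np.round((R0.inv()*R1).as_rotvec(),3)
E
python3 - <<'E'
from h import *
im=cv2.imread("pics/top0.png")
a=cv2.resize(im[145:245,98:238],None,fx=5.5,fy=5.5,interpolation=cv2.INTER_CUBIC)
cv2.imwrite("pics/c1.png",a)
b=cv2.resize(im[165:245,255:405],None,fx=5,fy=5,interpolation=cv2.INTER_CUBIC)
cv2.imwrite("pics/c2.png",b)
g=cv2.cvtColor(im,cv2.COLOR_BGR2GRAY)
def blob(mask,box,z,name):
    x0,y0,x1,y1=box; m=np.zeros_like(g); m[y0:y1,x0:x1]=mask[y0:y1,x0:x1]
    cs,_=cv2.findContours(m,cv2.RETR_EXTERNAL,cv2.CHAIN_APPROX_NONE); k=max(cs,key=cv2.contourArea)
    w=ray("top",k[:,0,:],z)[:,:2].astype(np.float32); r=cv2.minAreaRect(w)
    print(name,cv2.contourArea(k),np.round(r[0],1),np.round(r[1],1),round(r[2],1),"px",np.round(cv2.minAreaRect(k)[0]))
dark=((g<90)*255).astype(np.uint8)
blob(dark,(258,190,292,232),13,"readerA"); blob(dark,(370,180,406,220),13,"readerB")
hsv=cv2.cvtColor(im,cv2.COLOR_BGR2HSV)
blue=cv2.inRange(hsv,(105,120,60),(130,255,255)); blob(blue,(105,195,195,235),29,"pack")
blob(((g<150)*255).astype(np.uint8),(100,170,199,240),21,"tray")
E
```

```text
readerA 499.5 [ 428.2 -141.5] [59.6 90.5] 81.6 px [274. 211.]
readerB 512.0 [ 462.5 -504.6] [61.5 91.3] 66.4 px [388. 200.]
pack 696.5 [411.7 236.9] [ 39.4 195.4] 6.2 px [152. 217.]
tray 5796.5 [453.4 249.6] [214.2 303. ] 1.8 px [148. 204.]
```

View pics/c1.png

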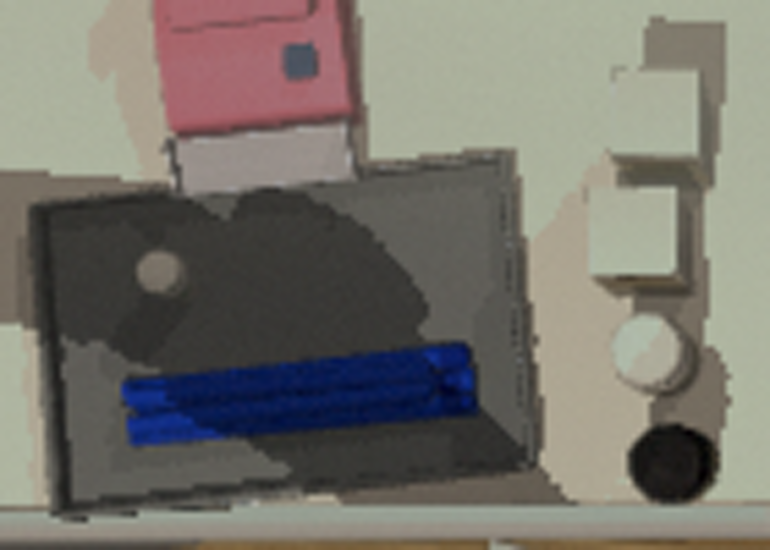

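View pics/c2.png

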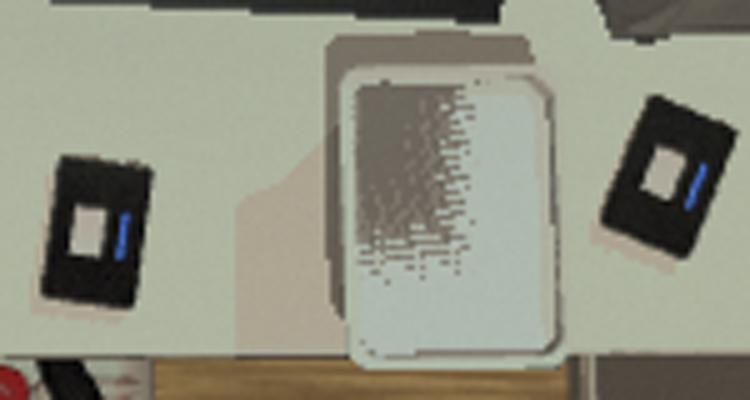

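The crops confirm the choice. The reader is at top (274,211), nearer the base than its look-alike at (389,200). The vial cap is at c1 (160,272), which is top (127,194.5). The basket rim centre is near c2 (452,217), which is top (345,208).

```bash
python3 - <<'E'
from h import *
f=lambda p,o,s,z:np.round(ray("top",np.array(p,float)/s+o,z)[:,:2],0).tolist()
print("vial",f([[160,272]],(98,145),5.5,54))
print("tray rim",f([[35,203],[513,152],[535,465],[57,515]],(98,145),5.5,21))
print("row",f([[657,112],[633,230],[648,348]],(98,145),5.5,128),f([[672,462]],(98,145),5.5,122))
print("basket",f([[340,68],[550,76],[562,366],[350,366],[452,217]],(255,165),5,76))
# scene cross-check of reader, pack
sc=cv2.imread("pics/scene0.png"); g=cv2.cvtColor(sc,cv2.COLOR_BGR2GRAY)
m=np.zeros_like(g); m[205:232,258:292]=(g[205:232,258:292]<90)*255
k=max(cv2.findContours(m,0,1)[0],key=cv2.contourArea); r=cv2.minAreaRect(ray("scene",k[:,0],13)[:,:2].astype(np.float32)); print("reader scene",r)
print("proj", proj("scene",[[428,-141,13],[412,237,29]]))
E
```

```text
vial [[478.0, 307.0]]
tray rim [[521.0, 390.0], [550.0, 118.0], [371.0, 104.0], [344.0, 372.0]]
row [[554.0, 27.0], [492.0, 39.0], [431.0, 31.0]] [[372.0, 19.0]]
basket [[522.0, -287.0], [517.0, -414.0], [343.0, -416.0], [343.0, -289.0], [432.0, -352.0]]
reader scene ((422.8182067871094, -141.78509521484375), (57.68603515625, 89.50071716308594), 82.15949249267578)
proj [[275.9945882  218.30027849]
 [181.44931672 187.75022217]]
```

```bash
python3 - <<'E'
from h import *
print(tool_delta([478,307,150],[np.pi,0,2.706]))
E
```

```text
(array([-303.7, -169.3,   80.9]), array([-0.001,  0.   , -0.   ]))
```

>>> play_rows:
  deltas: [-50,-28,0,0,0,0,0.7,-100,-56,10,0,0,0,0.7,-150,-84,20,0,0,0,0.7,-200,-112,40,0,0,0,0.7,-250,-140,60,0,0,0,0.7,-290,-160,75,0,0,0,0.7,-304,-169,81,0,0,0,0.7,-304,-169,81,0,0,0,0.7,-304,-169,81,0,0,0,0.7]

```text
clock: 1.27
eef_pos: [477.5, 310.2, 150.8]
tool_rot: [3.14, -0.001, 2.709]
force: [-0.1, -0.5, 0.4]
width: 59.9
gripper_force: 0.0
```

```bash
python3 - <<'E'
from h import *
s=read_state(); print(s["eef_pos"],s["tool_rot"],s["qpos"],s["width"])
c=camera_info("wrist"); im=get_image("wrist"); cv2.imwrite("pics/w1.png",im[:,:,::-1])
print(proj("wrist",[[478,307,54],s["eef_pos"]],c))
np.save("w1.npy",c["T"])
E
```

```text
[477.45435217 310.22113183 150.76089292] [ 3.13992656e+00 -1.02686533e-03  2.70872846e+00] [-0.63632441  0.61467311  0.01830783  1.82789906 -0.01909196  0.69824758
  0.53117808] 59.937982961692335
[[251.00129788 196.0382476 ]
 [254.35556116 247.04385476]]
```

View pics/w1.png

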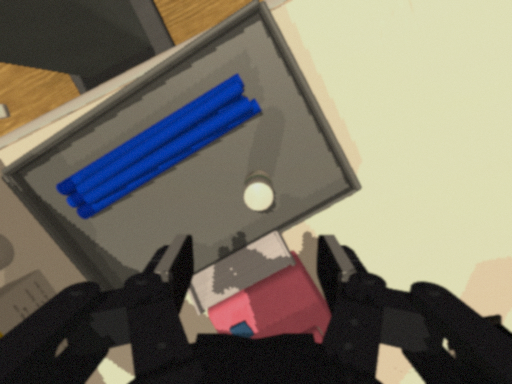

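The wrist view shows the white vial cap at (258,197). The blue sleeve runs from about (70,200) to (250,92), and both fingers are clear of the sealer.

```bash
python3 - <<'E'
from h import *
im=cv2.imread("pics/w1.png"); hsv=cv2.cvtColor(im,cv2.COLOR_BGR2HSV)
k=max(cv2.findContours(cv2.inRange(hsv,(105,120,60),(130,255,255)),0,1)[0],key=cv2.contourArea)
for z in(20,29): print("pack",cv2.minAreaRect(ray("wrist",k[:,0],z)[:,:2].astype(np.float32)))
m=np.zeros(im.shape[:2],np.uint8); g=im.min(2); m[170:220,235:285]=(g[170:220,235:285]>150)*255
k=max(cv2.findContours(m,0,1)[0],key=cv2.contourArea)
w=ray("wrist",k[:,0],54)[:,:2].astype(np.float32); v=cv2.minEnclosingCircle(w); print("vial",v,cv2.minAreaRect(w))
print(tool_delta([*v[0],22],[np.pi,0,2.706]))
E
```

```text
pack ((414.35931396484375, 243.75262451171875), (39.801307678222656, 194.95565795898438), 5.129772186279297)
pack ((414.39849853515625, 246.8897705078125), (38.48932647705078, 188.52938842773438), 5.129721641540527)
vial ((480.4742431640625, 311.9249572753906), 11.407543182373047) ((480.4985656738281, 312.1017761230469), (22.08690643310547, 21.943796157836914), 19.61046028137207)
(array([ -2.2,   2.5, 128.8]), array([ 0.002, -0.001,  0.003]))
```

>>> play_rows:
  deltas: [-2,1,40,0,0,0,0.7,-2,1,80,0,0,0,0.7,-2,1,110,0,0,0,0.7,-2,1,128,0,0,0,0.7,-2,1,128,0,0,0,0.7,-2,1,128,0,0,0,0,-2,1,128,0,0,0,0,-2,1,128,0,0,0,0,-2,1,128,0,0,0,0,-2,1,128,0,0,0,0]

```text
clock: 2.58
eef_pos: [481.7, 308.5, 23.8]
tool_rot: [3.139, 0.001, 2.706]
force: [0.9, 0.5, 7.0]
width: 23.7
gripper_force: 58.7
```

>>> play_rows:
  deltas: [0,0,-40,0,0,0,0,0,0,-95,0,0,0,0,0,0,-150,0,0,0,0,0,0,-205,0,0,0,0,0,0,-235,0,0,0,0,-14,-37,-235,0,0,0.07,0,-31,-82,-235,0,0,0.15,0,-48,-128,-235,0,0,0.23,0,-65,-174,-235,0,0,0.32,0,-82,-219,-235,0,0,0.4,0]

```text
clock: 3.82
eef_pos: [462.5, 73.0, 257.9]
tool_rot: [3.14, 0.001, 2.303]
force: [0.5, -0.3, 0.6]
width: 23.7
gripper_force: 58.9
```

```bash
python3 - <<'E'
from h import *
s=read_state(); print(s["eef_pos"],s["tool_rot"],s["qpos"],s["width"])
print(tool_delta([431,-352,257],[np.pi,0,1.57]))
E
```

```text
[462.45321126  72.98947507 257.93100014] [3.14036484e+00 5.69586966e-04 2.30289811e+00] [-0.34281388  0.33798524  0.16838099  1.9753698  -0.07539564  0.83273816
  0.59901533] 23.693720136244526
(array([-295.1, -307.5,    0.7]), array([0.001, 0.   , 0.733]))
```

>>> play_rows:
  deltas: [-37,-38,0,0,0,0.09,0,-74,-77,0,0,0,0.18,0,-111,-115,0,0,0,0.27,0,-148,-154,0,0,0,0.36,0,-185,-192,0,0,0,0.45,0,-222,-231,0,0,0,0.55,0,-255,-265,0,0,0,0.63,0,-283,-295,0,0,0,0.7,0,-295,-307,0,0,0,0.733,0,-295,-307,0,0,0,0.733,0]

```text
clock: 5.08
eef_pos: [432.6, -350.2, 257.3]
tool_rot: [3.142, -0.0, 1.572]
force: [-0.9, 0.1, 0.8]
width: 23.9
gripper_force: 59.0
```

```bash
python3 - <<'E'
from h import *
s=read_state(); print(s["eef_pos"],s["tool_rot"],s["width"])
im=get_image("top")[:,:,::-1]; w=get_image("wrist")[:,:,::-1]; print(proj("wrist",[[431,-352,76]]))
o=np.hstack([cv2.resize(im[150:250,250:410],(480,300)),cv2.resize(w,(400,300))[:,80:]]); cv2.imwrite("pics/b1.png",o); cv2.imwrite("pics/b1w.png",w)
E
```

```text
[ 432.5592529  -350.19553775  257.31949527] [ 3.14158260e+00 -3.98918596e-04  1.57181625e+00] 23.856219393235193
[[252.18361941 176.07952685]]
```

View pics/b1w.png

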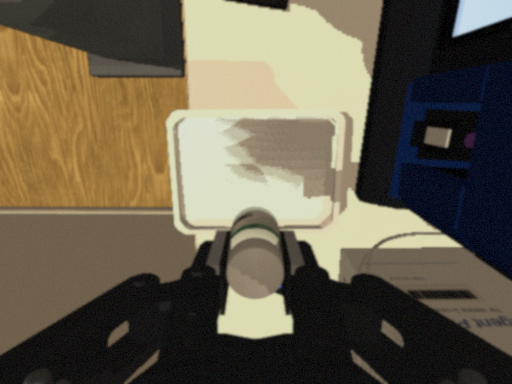

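The wrist view shows the held vial at (256,250). The basket rim spans columns about 168–350 and rows 110–235, with its centre near (259,171).

```bash
python3 - <<'E'
from h import *
print(ray("wrist",[[168,112],[350,112],[336,230],[182,230],[259,171]],76))
E
```

```text
[[ 346.20942357 -286.44814153   76.        ]
 [ 529.193709   -285.62421438   76.        ]
 [ 524.65406786 -413.14375379   76.        ]
 [ 352.83384348 -413.92150786   76.        ]
 [ 438.19713373 -346.46920912   76.        ]]
```

>>> play_rows:
  deltas: [0,4,50,0,0,0,0,0,4,100,0,0,0,0,0,4,150,0,0,0,0,0,4,190,0,0,0,0,0,4,215,0,0,0,0,0,4,226,0,0,0,0,0,4,226,0,0,0,0,0,4,226,0,0,0,0.55,0,4,226,0,0,0,0.55,0,4,226,0,0,0,0.55]

```text
clock: 6.42
eef_pos: [437.2, -350.3, 32.0]
tool_rot: [3.141, 0.001, 1.573]
force: [0.3, -0.2, 0.4]
width: 47.0
gripper_force: 0.0
```

>>> play_rows:
  deltas: [0,0,-20,0,0,0,0.55,0,0,-50,0,0,0,0.55,0,0,-100,0,0,0,0.55,0,0,-150,0,0,0,0.55,0,0,-200,0,0,0,0.55,0,0,-226,0,0,0,0.55]

```text
clock: 7.18
eef_pos: [437.4, -350.9, 260.5]
tool_rot: [3.138, 0.002, 1.573]
force: [0.3, 0.1, -0.8]
width: 47.1
gripper_force: 0.0
```

```bash
python3 - <<'E'
from h import *
s=read_state(); print(s["eef_pos"],s["tool_rot"],s["width"])
w=get_image("wrist")[:,:,::-1]; cv2.imwrite("pics/b2.png",w)
p=tool_delta([413,240,257],[np.pi,0,np.pi/2+0.1]); print(p)
E
```

```text
[ 437.38809207 -350.86666427  260.52994067] [3.13795965e+00 2.47033923e-03 1.57253507e+00] 47.138933529259155
(array([591.9, -24.4,   2.9]), array([ 0.007,  0.005, -0.098]))
```

View pics/b2.png

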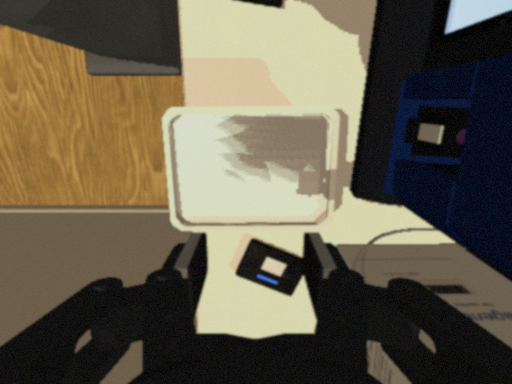

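The wrist view shows the empty fingers with the basket unmoved. The vial is hard to make out on white, with a faint edge near (320,180), so I enhance the contrast.

```bash
python3 - <<'E'
from h import *
cl=cv2.createCLAHE(6,(4,4)); o=[]
for f in("b1w","b2"):
    g=cv2.cvtColor(cv2.imread(f"pics/{f}.png"),cv2.COLOR_BGR2GRAY)[100:240,155:355]
    o.append(cv2.resize(cl.apply(g),None,fx=2,fy=2,interpolation=cv2.INTER_CUBIC))
t=cv2.cvtColor(get_image("top"),cv2.COLOR_RGB2GRAY)[165:245,305:385]; o.append(cv2.resize(cl.apply(t),(280,280)))
s=cv2.cvtColor(get_image("scene"),cv2.COLOR_RGB2GRAY)[195:260,300:370]; o.append(cv2.resize(cl.apply(s),(301,280)))
cv2.imwrite("pics/b3.png",np.vstack([np.hstack(o[:2]),cv2.copyMakeBorder(np.hstack(o[2:]),0,0,0,800-581,0)]))
E
```

```text
(no output)
```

View pics/b3.png

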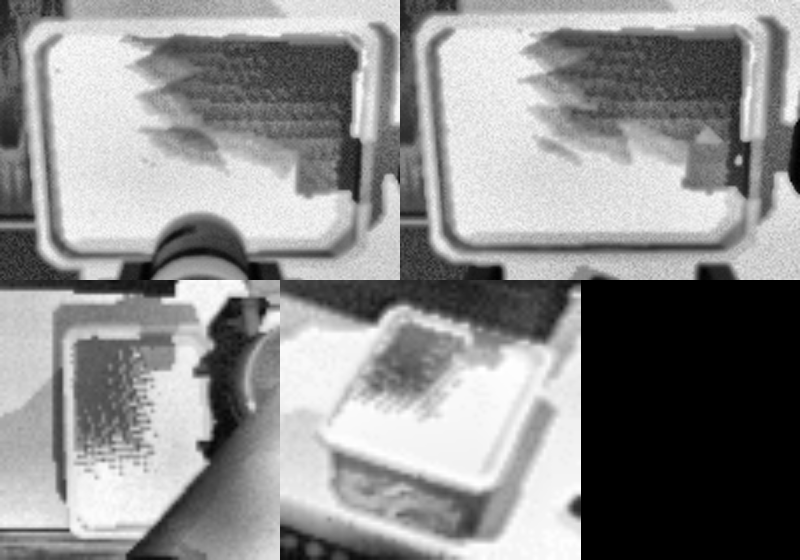

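```bash
python3 - <<'E'
from h import *
im=cv2.imread("pics/b2.png"); print(np.round(proj("wrist",[[437,-350,53],[437,-350,3],[437,-320,30],[437,-380,30]])).tolist())
a=im[110:225,175:335]; print(a.reshape(-1,3).min(0),a.reshape(-1,3).max(0),np.percentile(a.reshape(-1,3),[10,50,90],axis=0))
b=cv2.GaussianBlur(im,(0,0),1.2).astype(float)
for r in range(120,225,8): print(r,[ "%d/%d"%(b[r,c,1],b[r,c,2]-b[r,c,0]) for c in range(180,335,10)])
E
```

```text
[[254.0, 167.0], [254.0, 159.0], [254.0, 138.0], [254.0, 187.0]]
[ 80  98 109] [206 224 220] [[102. 122. 136.]
 [175. 208. 212.]
 [198. 221. 217.]]
120 ['218/14', '221/14', '221/15', '221/15', '217/20', '163/32', '133/37', '129/36', '125/36', '122/35', '121/34', '120/35', '123/34', '123/35', '122/35', '206/36']
128 ['221/14', '221/14', '221/15', '221/17', '209/20', '186/28', '179/30', '128/36', '125/35', '123/35', '120/34', '119/33', '120/34', '120/34', '119/34', '207/30']
136 ['221/15', '221/16', '221/17', '221/17', '217/20', '182/26', '133/38', '129/36', '126/35', '121/35', '122/34', '120/33', '120/34', '120/34', '120/33', '206/32']
144 ['221/15', '221/16', '221/18', '221/18', '219/20', '187/27', '173/30', '130/36', '126/35', '124/35', '122/35', '120/35', '121/35', '119/34', '120/34', '211/34']
152 ['221/16', '221/17', '221/19', '221/19', '218/22', '200/26', '167/33', '146/34', '127/35', '126/36', '127/36', '125/35', '125/35', '124/35', '122/34', '204/38']
160 ['221/17', '220/18', '221/18', '221/20', '220/22', '191/27', '159/34', '133/39', '132/37', '140/35', '131/37', '128/37', '1
[... 657 characters left out ...]
 '149/37', '142/39', '135/35', '135/39']
200 ['182/29', '221/23', '221/23', '221/24', '221/24', '221/24', '221/24', '221/24', '221/24', '221/24', '221/24', '221/25', '221/25', '221/25', '210/43', '175/42']
208 ['166/34', '221/24', '221/24', '221/24', '220/24', '221/25', '221/24', '221/23', '221/24', '221/23', '221/25', '221/24', '221/26', '221/25', '210/43', '200/45']
216 ['121/31', '218/29', '214/36', '213/36', '214/37', '213/37', '213/37', '213/36', '213/37', '213/37', '213/36', '212/37', '213/37', '211/40', '170/45', '204/45']
224 ['193/34', '133/34', '144/34', '141/34', '144/34', '155/37', '150/35', '143/34', '151/36', '147/35', '139/33', '145/34', '146/35', '144/35', '198/44', '213/42']
```

The vial isn't clearly visible in the overexposed basket, so I look again from another angle on the way back.

>>> play_rows:
  deltas: [50,0,-10,0,0,0,0.55,95,0,-20,0,0,0,0.55,110,0,-20,0,0,0,0.55,110,0,-20,0,0,0,0.55]

```text
clock: 7.82
eef_pos: [436.3, -239.2, 276.4]
tool_rot: [-3.14, -0.001, 1.575]
force: [0.2, -0.8, -1.1]
width: 46.8
gripper_force: 0.0
```

```bash
python3 - <<'E'
from h import *
w=get_image("wrist")[:,:,::-1]; s=get_image("scene")[:,:,::-1]; s0=cv2.imread("pics/scene0.png"); cv2.imwrite("pics/w3.png",w); cv2.imwrite("pics/s3.png",s)
gam=lambda a:(255*(a/255.)**3).astype(np.uint8)
print(read_state()["eef_pos"],np.round(proj("wrist",[[437,-350,53],[437,-350,3],[437,-350,76]])))
o=np.hstack([cv2.resize(gam(x[190:262,295:375]),(300,270),interpolation=cv2.INTER_CUBIC) for x in(s0,s)])
o=np.vstack([np.hstack([cv2.resize(w[:300],(600,330)),np.zeros((330,0,3),np.uint8)]),o]); cv2.imwrite("pics/b4.png",o)
E
```

```text
[ 436.16261665 -241.34037196  276.75917828] [[255. 248.]
 [255. 232.]
 [255. 256.]]
```

View pics/b4.png

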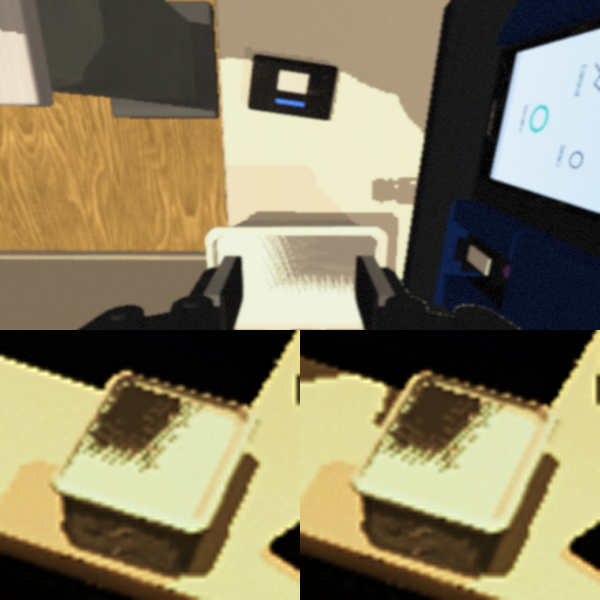

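The vial is nowhere outside the basket, and the fingers are empty. The basket's opening looks like a filled surface in every view, in both the scene crops and wrist (260,250), so it would hide a vial inside. The vial was released at the basket's centre, 10 mm above the floor. I go on to the sleeve, measuring the reader in this same wrist picture.

```bash
python3 - <<'E'
from h import *
im=cv2.imread("pics/w3.png"); g=cv2.cvtColor(im,cv2.COLOR_BGR2GRAY); m=np.zeros_like(g); sl=(slice(40,115),slice(205,300)); m[sl]=(g[sl]<80)*255
k=max(cv2.findContours(m,0,1)[0],key=cv2.contourArea); print("reader",cv2.minAreaRect(ray("wrist",k[:,0],12)[:,:2].astype(np.float32)))
print(tool_delta([413,240,257],[np.pi,0,1.67]))
E
```

```text
reader ((429.0533142089844, -142.74632263183594), (57.7622184753418, 87.63025665283203), 81.2738265991211)
(array([481.4, -22.9,  19.4]), array([-0.001,  0.001, -0.099]))
```

>>> play_rows:
  deltas: [50,-2,0,0,0,-0.01,0.7,105,-5,0,0,0,-0.02,0.7,160,-8,0,0,0,-0.03,0.7,215,-10,0,0,0,-0.04,0.7,270,-13,0,0,0,-0.05,0.8,325,-15,0,0,0,-0.06,0.8,380,-18,6,0,0,-0.08,0.8,435,-21,12,0,0,-0.09,0.8,470,-23,18,0,0,-0.1,0.8,481,-23,19,0,0,-0.1,0.8]

```text
clock: 9.18
eef_pos: [413.1, 241.8, 257.4]
tool_rot: [-3.141, 0.001, 1.674]
force: [0.8, -0.2, -0.2]
width: 68.2
gripper_force: 0.0
```

>>> play_rows:
  deltas: [0,0,0,0,0,0,0.8,0,0,0,0,0,0,0.8]

```text
clock: 9.43
eef_pos: [413.4, 238.7, 258.4]
tool_rot: [3.141, 0.001, 1.669]
force: [0.5, -0.5, -0.1]
width: 68.4
gripper_force: 0.0
```

```bash
python3 - <<'E'
from h import *
s=read_state(); print(s["eef_pos"],s["tool_rot"],s["qpos"],s["width"]); c=camera_info("wrist")
im=get_image("wrist")[:,:,::-1].copy(); cv2.imwrite("pics/w4.png",im); hsv=cv2.cvtColor(im,cv2.COLOR_BGR2HSV)
k=max(cv2.findContours(cv2.inRange(hsv,(100,100,40),(135,255,255)),0,1)[0],key=cv2.contourArea); print(cv2.boundingRect(k))
w=ray("wrist",k[:,0],20,c)[:,:2].astype(np.float32); print(cv2.minAreaRect(w)); print(cv2.minAreaRect(ray("wrist",k[:,0],29,c)[:,:2].astype(np.float32)))
g=cv2.cvtColor(im,cv2.COLOR_BGR2HSV); x,y,ww,h=cv2.boundingRect(k); cx=x+ww//2
for cc in(cx-4,cx+4): print(cc,"top",im[y-14:y+6,cc].tolist()," bot",im[y+h-6:y+h+14,cc].tolist())
E
```

```text
[413.41128324 238.74057434 258.42743425] [3.14137097e+00 8.93642775e-04 1.66930675e+00] [-0.79421344  0.3585511   0.28572791  1.95365986 -0.13114931  0.84722141
 -0.34013146] 68.41013040722079
(239, 74, 32, 159)
((413.5676574707031, 243.41775512695312), (39.39058303833008, 195.1864013671875), 5.686656475067139)
((413.41314697265625, 244.92868041992188), (38.45889663696289, 190.56964111328125), 5.686660289764404)
251 top [[122, 140, 148], [123, 139, 147], [124, 142, 149], [120, 140, 147], [117, 133, 143], [118, 136, 143], [114, 131, 139], [112, 126, 137], [111, 129, 138], [114, 129, 137], [114, 129, 137], [115, 129, 138], [110, 127, 134], [116, 132, 138], [113, 129, 135], [112, 128, 135], [118, 131, 135], [116, 117, 121], [129, 100, 97], [149, 78, 59]]  bot [[127, 37, 1], [138, 48, 5], [149, 55, 10], [153, 63, 32], [147, 80, 63], [127, 96, 91], [112, 111, 116], [103, 117, 122], [99, 115, 121], [98, 115, 122], [102, 116, 122], [99, 114, 122], [102, 117, 126], [97, 116, 121], [96, 113, 120], [100, 119, 124], [100, 116, 122], [101, 117, 122], [101, 115, 121], [100, 114, 121]]
259 top [[122, 141, 150], [124, 143, 150], [123, 140, 148], [122, 140, 148], [120, 141, 148], [120, 137, 146], [118, 135, 143], [112, 131, 138], [110, 126, 132], [112, 130, 136], [109, 125, 133], [112, 130, 136], [114, 129, 137], [108, 125, 131], [113, 124, 129], [116, 119, 121], [119, 117, 121], [125, 110, 112], [144, 96, 89], [173, 82, 58]]  bot [[101, 30, 0], [106, 35, 14], [110, 42, 15], [114, 58, 45], [114, 84, 79], [108, 100, 101], [104, 114, 118], [99, 116, 121], [97, 113, 121], [102, 118, 124], [99, 117, 121], [99, 115, 122], [100, 115, 123], [99, 116, 121], [96, 112, 121], [98, 112, 121], [100, 116, 123], [104, 118, 123], [97, 113, 120], [97, 111, 119]]
```

>>> play_rows:
  deltas: [2,0,50,0,0,0,0.68,2,0,105,0,0,0,0.68,2,0,160,0,0,0,0.68,2,0,200,0,0,0,0.68,2,0,225,0,0,0,0.68,2,0,240,0,0,0,0.68,2,0,249,0,0,0,0.68,2,0,249,0,0,0,0.68]

```text
clock: 10.48
eef_pos: [412.9, 242.4, 9.4]
tool_rot: [3.141, 0.0, 1.672]
force: [0.0, 0.8, 0.1]
width: 58.1
gripper_force: 0.0
```

>>> play_rows:
  deltas: [0,0,2,0,0,0,0.68,0,0,2,0,0,0,0,0,0,2,0,0,0,0,0,0,2,0,0,0,0,0,0,2,0,0,0,0,0,0,2,0,0,0,0]

```text
clock: 11.22
eef_pos: [413.1, 243.0, 8.4]
tool_rot: [3.14, -0.001, 1.672]
force: [-0.7, -0.0, 5.8]
width: 41.2
gripper_force: 61.5
```

>>> play_rows:
  deltas: [0,0,-15,0,0,0,0,0,0,-45,0,0,0,0,0,0,-90,0,0,0,0,0,0,-140,0,0,0,0,0,0,-190,0,0,0,0,0,0,-235,0,0,0,0,0,0,-270,0,0,-0.1,0,0,0,-270,0,0,-0.25,0,0,0,-270,0,0,-0.4,0,0,0,-270,0,0,-0.55,0]

```text
clock: 12.48
eef_pos: [412.1, 242.3, 278.4]
tool_rot: [3.141, 0.0, 2.227]
force: [-0.2, -0.6, -1.5]
width: 41.0
gripper_force: 60.9
```

>>> play_rows:
  deltas: [0,0,0,0,0,-0.15,0,0,0,0,0,0,-0.3,0,0,0,0,0,0,-0.45,0,0,0,0,0,0,-0.6,0,0,0,0,0,0,-0.72,0,0,0,0,0,0,-0.77,0,0,0,0,0,0,-0.77,0,0,0,0,0,0,-0.77,0]

```text
clock: 13.48
eef_pos: [412.3, 242.6, 277.8]
tool_rot: [3.142, 0.0, 2.992]
force: [-0.4, 0.0, -0.4]
width: 41.2
gripper_force: 60.9
```

```bash
python3 - <<'E'
from h import *
s=read_state(); print(s["eef_pos"],s["tool_rot"],s["qpos"],s["width"]); c=camera_info("wrist")
im=get_image("wrist")[:,:,::-1].copy(); cv2.imwrite("pics/w5.png",im); hsv=cv2.cvtColor(im,cv2.COLOR_BGR2HSV)
m=cv2.inRange(hsv,(100,100,40),(135,255,255))
R0=R.from_euler("xyz",s["tool_rot"])
for k in sorted(cv2.findContours(m,0,1)[0],key=cv2.contourArea)[-3:]:
    w=ray("wrist",k[:,0],s["eef_pos"][2]+12,c); t=R0.inv().apply(w-s["eef_pos"]); print(cv2.contourArea(k),cv2.boundingRect(k),t.min(0),t.max(0))
t=get_image("top")[:,:,::-1]; cv2.imwrite("pics/t5.png",t)
m=cv2.inRange(cv2.cvtColor(t,cv2.COLOR_BGR2HSV),(105,120,60),(130,255,255)); m[:, :90]=0; m[:130]=0
for k in sorted(cv2.findContours(m,0,1)[0],key=cv2.contourArea)[-3:]: print(cv2.contourArea(k),cv2.boundingRect(k))
print(tool_delta([428.5,-142,278],[np.pi,0,2.993]))
E
```

```text
[412.31781684 242.5796989  277.77104087] [3.14157667e+00 4.78184580e-04 2.99162341e+00] [-0.71147105  0.32820372  0.16104601  1.92205739 -0.06586239  0.89597046
  0.90310764] 41.23002406380239
24642.0 (210, 26, 91, 313) [-43.97579782 -18.68502807 -12.04612183] [ 96.82187812  18.41283404 -11.97891444]
35.0 (272, 134, 41, 3)
270.5 (120, 178, 18, 31)
454.0 (111, 219, 21, 34)
(array([ -73.3, -378.1,   -0.4]), array([-0.   ,  0.   , -0.001]))
```

>>> play_rows:
  deltas: [-7,-35,0,0,0,0,0,-16,-80,0,0,0,0,0,-25,-130,0,0,0,0,0,-35,-180,0,0,0,0,0,-45,-230,0,0,0,0,0,-54,-280,0,0,0,0,0,-63,-325,0,0,0,0,0,-70,-360,0,0,0,0,0,-73,-377,0,0,0,0,0,-73,-378,0,0,0,0,0]

```text
clock: 14.82
eef_pos: [428.4, -142.9, 277.3]
tool_rot: [-3.141, -0.0, 2.99]
force: [0.1, -0.1, -0.9]
width: 40.9
gripper_force: 60.9
```

>>> play_rows:
  deltas: [0,0,30,0,0,0,0,0,0,75,0,0,0,0,0,0,120,0,0,0,0,0,0,150,0,0,0,0,0,0,170,0,0,0,0,0,0,180,0,0,0,0,0,0,180,0,0,0,0]

```text
clock: 15.7
eef_pos: [428.5, -141.0, 97.1]
tool_rot: [3.141, -0.001, 2.994]
force: [0.2, -0.4, -0.4]
width: 41.4
gripper_force: 60.9
```

```bash
python3 - <<'E'
from h import *
s=read_state(); print(s["eef_pos"],s["tool_rot"],s["qpos"],s["width"])
im=get_image("wrist")[:,:,::-1]; cv2.imwrite("pics/w6.png",im)
print(tool_delta([428.5,-142,37],[np.pi,0,2.993]))
# reader outline as measured, drawn by projection for the check
a=np.deg2rad(-8.5); u=np.array([np.cos(a),np.sin(a)]); v=np.array([-u[1],u[0]])
q=np.array([[*(np.array([428.5,-142])+i*45*u+j*30*v),12] for i,j in((1,1),(1,-1),(-1,-1),(-1,1))])
o=im.copy(); cv2.polylines(o,[proj("wrist",q).round().astype(np.int32)],True,(0,0,255),1); print(proj("wrist",q))
cv2.imwrite("pics/w6o.png",np.hstack([o[:,100:400],cv2.resize(get_image("top")[140:250,180:330,::-1],(490,384))]))
E
```

```text
[ 428.5145132  -141.02940516   97.10883269] [ 3.14110494e+00 -8.65053563e-04  2.99355243e+00] [ 0.12839753  0.59521137  0.18430409  2.18010511 -0.27575709  0.38842217
  1.96053628] 41.414616313388436
(array([ 0.3, -0.7, 60.6]), array([0., 0., 0.]))
[[291.21167619 251.03469129]
 [216.39590158 251.01891261]
 [212.24923149 137.65211081]
 [295.16640395 137.65972345]]
```

View pics/w6o.png

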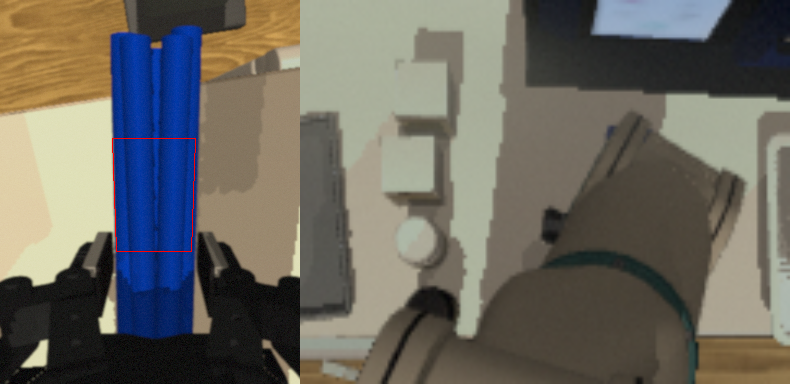

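The picture shows the held sleeve at (155,180) lying squarely over the drawn reader outline, with the row still upright and the basket in place. I lower the sleeve gently.

>>> play_rows:
  deltas: [0,0,15,0,0,0,0,0,-1,30,0,0,0,0,0,-1,42,0,0,0,0,0,-1,50,0,0,0,0,0,-1,56,0,0,0,0,0,-1,59,0,0,0,0,0,-1,59,0,0,0,0,0,-1,59,0,0,0,0,0,-1,59,0,0,0,0]

```text
clock: 16.92
eef_pos: [428.6, -142.8, 38.5]
tool_rot: [-3.142, 0.0, 2.993]
force: [-0.6, -0.3, -0.8]
width: 41.0
gripper_force: 60.9
```

```bash
python3 - <<'E'
from h import *
s=read_state(); print(s["clock"],s["eef_pos"],s["tool_rot"],s["width"],s["force"],np.abs(s["qd"]).max())
c=camera_info("wrist"); im=get_image("wrist")[:,:,::-1]; R0=R.from_euler("xyz",s["tool_rot"])
m=cv2.inRange(cv2.cvtColor(im,cv2.COLOR_BGR2HSV),(100,100,40),(135,255,255))
k=max(cv2.findContours(m,0,1)[0],key=cv2.contourArea); t=R0.inv().apply(ray("wrist",k[:,0],s["eef_pos"][2]+12,c)-s["eef_pos"]); print(cv2.boundingRect(k),t.min(0),t.max(0))
E
```

```text
16.925 [ 428.59219347 -142.76865666   38.49196701] [-3.14155578e+00  4.43669121e-04  2.99279766e+00] 40.963162051020035 [-0.56122967 -0.26957891 -0.81922849] 0.0016419229494343704
(211, 25, 92, 314) [-43.96470108 -18.88504206 -12.0436945 ] [ 97.18242316  18.99297656 -11.98037464]
```

```bash
python3 -c "
from cell import *
print(finish_job())"
```

```text
the job is handed in; nothing more can be done
None
```

I handed the job in at about 17 s with the sleeve still gripped, level and centred about 22 mm above the reader. The vial was let go at the basket's centre, but I never saw it inside because the basket looked filled in every picture. `finish_job` gave no verdict.

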